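Click the sun-study wheel round until the model house faces the pin

ROBOT

A 6-joint arm with a two-finger parallel gripper is mounted at the origin on the work surface. World frame = base frame: x ahead of the robot, y to its left, z up, the work surface at z = 0. Lengths are in m, angles in rad, forces in N, time in s.
With the tool pointing down it reaches from about 0.25 to 0.85 m from the base axis. Payload 12.5 kg.
Tool frame: the origin (TCP) lies at the centre of the arm's flange, where the gripper is bolted on; the fingertips stand 186 mm ahead of it and the grasp point (between the pads) lies 167 mm ahead of it; z points along the fingers, y is the direction in which the jaws open and shut (so a half turn about z gives the same grasp; the last joint's range is limited). The gripper opens to 93 mm and grips with 3 to 60 N. Pads are 15 mm wide; open, the fingers measure 128 mm over their backs; the gripper's body (75 mm by 188 mm) begins 65 mm behind the grasp point.
Start: joints at [1.177, 0.351, 1.652, -0, 1.139, -0.085], TCP at [0.167, 0.524, 0.405] pointing down, gripper open.
Joint ranges: [-2.75, 2.75], [-0.79, 2.1], [0.01, 2.65], [-1.57, 4.71], [0.07, 3.14], [-2.87, 2.87]. Speed limits (rad/s): [2.22, 2.22, 2.79, 3.14, 3.14, 3.14].

INTERFACE

Orientations are given as a unit quaternion [w, x, y, z].
In Python, from cell import r gives the robot as it stands.
- The arm moves only by the tool apply_moves, never from a script. Its argument "series" is a list of rows, each a list of 7 numbers: the shift along the tool's x, y, z in mm, then the turn, a rotation vector about the tool's x, y, z in rad, then the opening, from 0 (shut) to 1 (fully open). In form: [[x, y, z, rx, ry, rz, fingers], ...]. A call has 1 to 20 rows; each row is the pose to reach, as a shift and turn from the pose commanded when the call began, along the tool's axes at that moment; what a row does not reach only later rows make up. A row lasts 1/10 s, in which the tool goes at most 50 mm and 8.59 degrees, less where a joint would pass 70% of its speed; a pose out of reach is approached as far as the arm can. A call with a gripper value outside its range is refused whole. The fingers move at their own pace and stop on an object; "force" is the grip in N (left out, the last holds). Time passes only in rows, so rows that repeat a pose let the fingers close. It gives the time, the measured TCP pose, the force and the opening at its end, in the units of the state.
- r.read_state(): the state, without advancing time (a new reading comes with each control period).
- r.grab_frame(name): name is "scene" or "top" or "wrist"; returns a dict with "image" (384x512x3 uint8, red, green, blue), "z_map" (384x512 float32, m along the optical axis (not along the pixel's ray), 0 where there is no reading), "mtx" (3x3 intrinsics, pixels), "extrinsics" (4x4, takes a point from world to camera coordinates). Camera axes: x right, y down, z forward; pixel columns grow to the right and rows downward; lengths in m; the calibration is good to about 2 mm. A picture is of the moment at which its call begins.
- r.hand_in(): hands the job in, once; it reports no verdict.
Trained networks look in the newest picture that a camera, given by its name, has taken for a name from the list of things; names that differ only in an ending like _2 or _b are one class to them, and where a whole thing is asked for, a point or a joint stands for the part that bears it (a point fixed in the world has none). Each returns a list of dicts, best first, with "score" (0 to 1); they miss things now and then, are a little off and sometimes report something else, mostly with a low value. They report only what shows in the picture. A call takes as long as a camera call. They do not tell look-alikes from the thing itself.
- r.outline_of(camera, query): "pixels" (384x512 bool, what is visible of it) and "location" ([column, row] in pixels, amid what is visible of it).
- r.pinpoint(camera, query): "location" ([column, row] in pixels: a listed point, or the origin of a listed thing).
The state is a dict: "t": time; "qpos": joint angles; "qvel": joint speeds; "joint_efforts": joint torques, N m; "tool_pos": TCP position; "tcp_rot": TCP orientation; "force": force on the tool from outside, world axes, zero at the start; "moment": the same for the moment, N m; "opening": opening from 0.0 (shut) to 1.0 (fully open).
Only numpy, scipy, OpenCV 4.12 (cv2) and the standard library are available. Lean on these libraries where they do the work, as an engineer would, in place of code of your own. Each camera call takes 0.05 s, during which the arm holds its last target.

TASK

On the small grey sun-study stand, flick the black finger wheel round by its edge with a fingertip, click by click, until the porch of the little white house riding on it points straight at the upright wooden pin on the stand; it still lacks two to four clicks anticlockwise, seen from above. Do not run a click past the pin, touch neither the little house nor shift the things standing around, and leave the wheel resting in its click.

Things in the scene. Friction and masses are not known exactly. Their poses are not given: they have to be found in the camera images.
- stand: Fixed grey stand. Origin on the table right below the wheel's vertical axis; x points from the axis to the pin, z up. The wheel stands on a round foot (34 mm radius) and base slab (x 24 to 109 mm), both 16 mm high; behind it rises a block (x 66 to 109, y -63 to 63 mm, 46 mm high) that carries the pin. The half at x < 0 is open all round and faces the robot within 0.4 rad.
- wheel_centre (a point): On the wheel axis at mid height of the black finger wheel, 28 mm above the table. Wheel: 19 to 37 mm above the table, a disc of 37 mm radius with 8 radial lobes, 8 mm wide, round-ended, out to 60 mm radius. At rest the lobes stand at 22.5 degrees plus multiples of 45 from the stand's x axis; about 34 mm free between two at 55 mm radius. A white plate (40 mm radius, top at 41 mm) turns with it.
- sun_wheel (a joint): Wheel angle, rad, growing anticlockwise from above (lobes on the open side move to the stand's -y). 0: porch at the pin. Clicks at multiples of 0.785; a sprung roller holds each against about 2.5 N at the lobe tips; pushed over half a click on, it goes to the next by itself, damped, without coasting past. Starts 2, 3 or 4 clicks short of 0. End stops -3.75 and 1.25.
- house: White model house with dark wooden gable roof and a porch, on the plate on top of the wheel, turning with the wheel; not to be touched. Origin on the wheel axis at the top of the plate, x towards the porch. Body 34 x 42 mm (x -27 to 7 mm), porch 14 mm wide out to x = 39 mm, roof ridge 25 mm above the plate (66 mm above the table).
- porch (a point): Outer end of the porch roof, 35 mm from the wheel axis, 54 mm above the table.
- pin_top (a point): Top of the upright round wooden pin (8 mm thick) on the stand's block, 78 mm from the wheel axis, 74 mm above the table.
- pencil_cup: Bystander: white cup, 74 mm across, 95 mm high, with pencils up to 155 mm high. Origin: centre of underside.
- tumbler: Bystander: glass tumbler, 76 mm across, 85 mm high, with sticks up to 140 mm high. Origin: centre of underside.
- tape_roll: Bystander: roll of tape lying flat, 72 mm across, 19 mm high. Origin: centre of underside.
- eraser: Bystander: black eraser, 55 x 24 x 13 mm. Origin: centre of underside.
- glue_bottle: Bystander: white glue bottle, 44 mm across, 110 mm high. Origin: centre of underside.
- tree_house: Bystander: loose white model of a house on a column, 70 x 60 mm foot, 105 mm high. Origin: centre of underside.
- sanding_block: Bystander: cork sanding block, 65 x 35 x 25 mm. Origin: centre of underside.
Not all that is in view belongs to the job. Leave any purple look-alike of the stand alone.

How it is judged:
At the end, for the whole second after the job is handed in: The wheel rests in the click at which the porch points at the pin (within 0.12 rad, about 7 degrees) (value of joint sun_wheel between -0.12 and 0.12 rad and velocity of joint sun_wheel between -0.15 and 0.15 rad/s); the robot touches nothing.
It fails at once if the wheel ran past the pin by more than half a click (0.45 rad) (value of joint sun_wheel above 0.45 rad).
It fails at once if the little house was touched (contact force between any of the fingers, the arm and house above 0.5 N).
It fails at once if a thing standing around was shoved or lifted by more than 15 mm (distance of any of pencil_cup, tumbler, tape_roll, eraser, glue_bottle, tree_house, sanding_block from where it was at the start of the episode above 0.015 m).
It also fails if it takes over 64 s, if anything falls off the work surface, if the arm or the gripper's body presses on something with over 40 N, if the wrist force passes 120 N, or if a joint passes its speed limit or range.

## Working session

There is one attempt and no reset: what is moved stays moved. The work goes in short steps, Python scripts to look and compute and a tool call to move; the robot and the scene stay as the last step left them, time stands still between calls to the robot, and variables do not carry over. Pictures are saved under pics/ and viewed, and the job is handed in when it is done.

Besides the shell and the picture viewer there is one more tool, called after ">>>" as a command line: name --pt "numbers of a row" for each row, then --argument value for the rest. apply_moves: Moves the arm, as the interface text tells. Its arguments: {"type":"object","properties":{"series":{"type":"array","items":{"type":"array","items":{"type":"number"}}},"force":{"type":"number"}},"required":["series"]}

```bash
mkdir -p pics
cat > h.py <<'E'
import numpy as np, cv2
from cell import r
def save(n,im,s=1.5):
    cv2.imwrite('pics/'+n+'.png',cv2.cvtColor(cv2.resize(im,None,fx=s,fy=s),cv2.COLOR_RGB2BGR))
def w(f,uv,z=None):
    K=f['mtx'];E=f['extrinsics'];u,v=uv
    if z is None: z=np.median([d for d in f['z_map'][int(v)-1:int(v)+2,int(u)-1:int(u)+2].ravel() if d>0])
    p=np.linalg.inv(K)@[u,v,1]*z
    return E[:3,:3].T@(p-E[:3,3])
def ray(f,uv,h):
    K=f['mtx'];E=f['extrinsics'];d=E[:3,:3].T@(np.linalg.inv(K)@[uv[0],uv[1],1]);c=-E[:3,:3].T@E[:3,3]
    return c+d*(h-c[2])/d[2]
def proj(f,P):
    q=f['extrinsics'][:3,:3]@np.array(P)+f['extrinsics'][:3,3];q=f['mtx']@q;return q[:2]/q[2]
E
python3 - <<'E'
from h import *
s=r.read_state();print(s)
for c in ['scene','top','wrist']:
    f=r.grab_frame(c);save(c+'0',f['image']); print(c,-f['extrinsics'][:3,:3].T@f['extrinsics'][:3,3])
    for q in ['stand','wheel_centre','porch','pin_top','house','pencil_cup','tumbler','tape_roll','eraser','glue_bottle','tree_house','sanding_block']:
        for d in r.pinpoint(c,q)[:3]:
            try: print(c,q,round(d['score'],2),np.round(d['location']),w(f,d['location']).round(3))
            except Exception as e: print(c,q,d['location'],e)
print(r.read_state()['t'])
E
```

```text
{'t': 0.0, 'qpos': array([ 1.17739631e+00,  3.51256358e-01,  1.65244078e+00, -4.69107271e-06,
        1.13910627e+00, -8.46114476e-02]), 'qvel': array([ 0.00158657,  0.00187807,  0.00094439,  0.00012012, -0.00057594,
        0.00031174]), 'joint_efforts': array([ 5.31078858e-04, -4.97324288e+01, -2.85253823e+01,  6.98900758e-02,
        2.57153314e-02, -5.07472464e-05]), 'tool_pos': array([0.16707891, 0.52386993, 0.40418393]), 'tcp_rot': array([-1.41246571e-04,  1.53780617e-01,  9.88104830e-01, -5.88675995e-04]), 'force': array([-0.31007659,  0.36208333,  0.05843205]), 'moment': array([0.04088864, 0.01392814, 0.00490714]), 'opening': 0.9976105940508798}
scene [1.0886263  0.50733586 0.80644134]
scene stand 0.95 [231. 133.] [ 0.321 -0.215  0.032]
scene stand 0.93 [293. 220.] [0.517 0.186 0.042]
scene stand 0.93 [189. 193.] [ 0.627 -0.103  0.041]
scene wheel_centre 0.66 [229. 127.] [ 0.311 -0.234  0.043]
scene wheel_centre 0.64 [191. 181.] [ 0.603 -0.118  0.063]
scene wheel_centre 0.63 [236. 199.] [0.587 0.045 0.085]
scene porch 0.72 [302. 204.] [0.415 0.152 0.001]
scene porch 0.71 [219
[... 1531 characters left out ...]
op house 0.81 [216. 216.] [0.495 0.165 0.062]
top house 0.7 [391. 296.] [ 0.302 -0.238  0.061]
top house 0.6 [335. 173.] [ 0.595 -0.121  0.065]
top pencil_cup 0.67 [156. 177.] [0.602 0.32  0.008]
top tumbler 0.74 [265. 169.] [0.619 0.046 0.008]
top tumbler 0.71 [214. 230.] [0.463 0.172 0.044]
top tape_roll 0.56 [267. 242.] [0.436 0.044 0.002]
top eraser 0.54 [156. 231.] [0.465 0.317 0.014]
top glue_bottle 0.78 [286. 204.] [0.519 0.002 0.08 ]
top tree_house 0.56 [193. 160.] [0.624 0.217 0.097]
top tree_house 0.24 [215. 230.] [0.462 0.169 0.054]
top sanding_block 0.76 [257. 285.] [0.332 0.072 0.026]
wrist [0.09144484 0.54857795 0.38534134]
wrist eraser 0.56 [184. 377.] [0.45  0.325 0.015]
1.95
```

View pics/scene0.png

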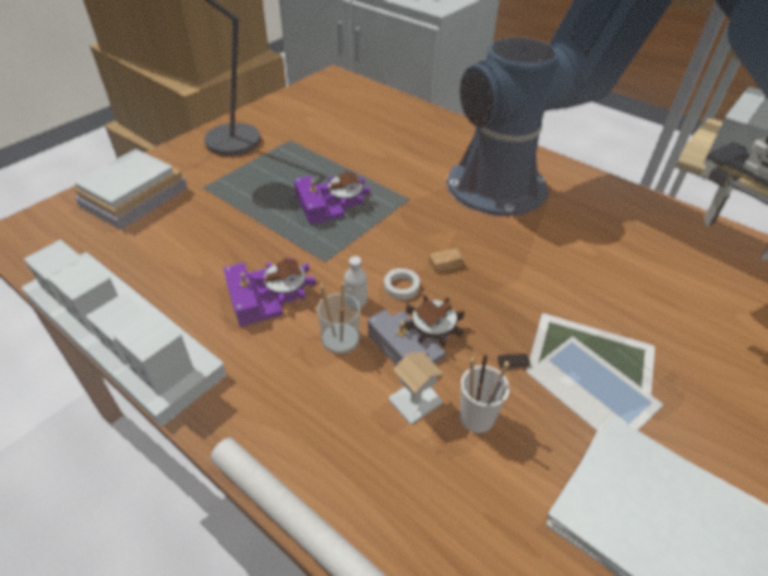

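View pics/top0.png

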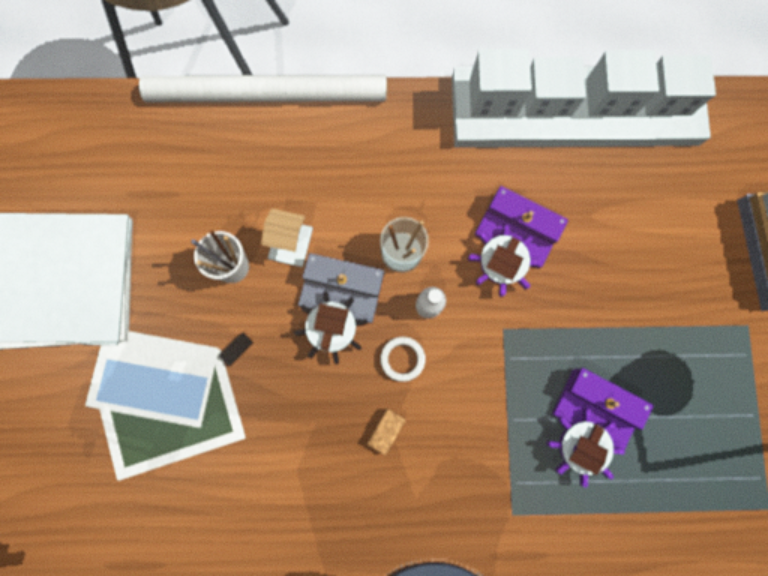

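Run:
```python
from h import *
f=r.grab_frame('top');im=f['image'][150:270,150:310];save('topz',im,5)
g=r.grab_frame('scene');save('scz',g['image'][170:290,210:370],5)
C=ray(f,(220,218),.041);P=ray(f,(227.7,185.7),.074);print(C,P,np.linalg.norm((P-C)[:2]))
for c,ff in (('top',f),('scene',g)):
  for q in ['wheel_centre','porch','pin_top','house']:
    print(c,q,[(round(d['score'],2),np.round(d['location'],1)) for d in r.pinpoint(c,q)])
  for q in ['stand','sun_wheel','house']:
    print(c,q,[(round(d['score'],2),np.round(d['location'],1),d['pixels'].sum()) for d in r.outline_of(c,q)])
# plate from depth: points with z 0.038-0.044 in region
Z=f['z_map'];v,u=np.mgrid[185:260,180:260]
pts=np.array([w(f,(a,b),Z[b,a]) for a,b in zip(u.ravel(),v.ravel())])
for lo,hi in((.012,.02),(.03,.0385),(.0385,.044),(.044,.049),(.05,.07)):
  m=(pts[:,2]>lo)&(pts[:,2]<hi);print(lo,hi,m.sum(),pts[m].mean(0).round(4),pts[m].min(0).round(3),pts[m].max(0).round(3))
```

```text
[0.49256605 0.15794286 0.041     ] [0.56536955 0.13733645 0.074     ] 0.07566355308955108
top wheel_centre [(0.88, array([336.8, 175.3])), (0.7, array([217.2, 216.4])), (0.68, array([391.4, 298.1]))]
top porch [(0.96, array([345. , 159.7])), (0.86, array([213.1, 225.9])), (0.77, array([398.8, 284. ]))]
top pin_top [(0.86, array([409.5, 269.1])), (0.77, array([354.4, 142.8])), (0.7, array([223.4, 185.8]))]
top house [(0.89, array([215.8, 215.5])), (0.87, array([335.6, 174. ])), (0.58, array([391.9, 295.7]))]
top stand [(0.7, array([395.6, 279.6]), np.int64(3179)), (0.65, array([340.8, 156. ]), np.int64(2623)), (0.61, array([219.5, 200. ]), np.int64(2712))]
top sun_wheel [(0.75, array([389.7, 296.7]), np.int64(1316)), (0.73, array([219.6, 217.8]), np.int64(1117)), (0.62, array([335. , 173.8]), np.int64(1059))]
top house [(0.9, array([336.7, 175.2]), np.int64(405)), (0.89, array([216.3, 216.1]), np.int64(452)), (0.65, array([395.9, 301.3]), np.int64(556))]
scene wheel_centre [(0.87, array([191.6, 182.9])), (0.65, array([230. , 127.8]))]
scene porch [(0.83, array([176.1, 182.4])), (0.64,
[... 513 characters left out ...]
), np.int64(504)), (0.67, array([288.1, 210.5]), np.int64(878)), (0.26, array([288.2, 207.2]), np.int64(279))]
scene house [(0.83, array([189.6, 181.4]), np.int64(287)), (0.73, array([288.4, 206.2]), np.int64(316)), (0.45, array([231.8, 120.6]), np.int64(203)), (0.23, array([269.4, 184.8]), np.int64(330))]
0.012 0.02 655 [0.5327 0.1413 0.017 ] [0.418 0.064 0.012] [0.571 0.213 0.02 ]
0.03 0.0385 172 [0.5029 0.1574 0.0365] [0.437 0.077 0.03 ] [0.57  0.216 0.038]
0.0385 0.044 468 [0.4925 0.156  0.0414] [0.435 0.097 0.039] [0.572 0.216 0.044]
0.044 0.049 352 [0.547  0.1281 0.0464] [0.454 0.075 0.044] [0.573 0.201 0.049]
0.05 0.07 461 [0.5024 0.1554 0.0603] [0.458 0.077 0.05 ] [0.572 0.183 0.07 ]
```

View pics/topz.png

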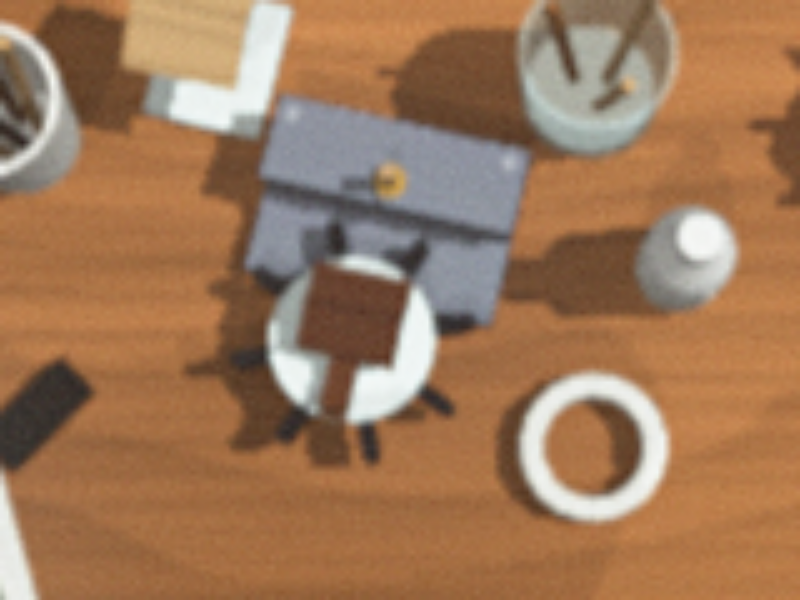

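View pics/scz.png

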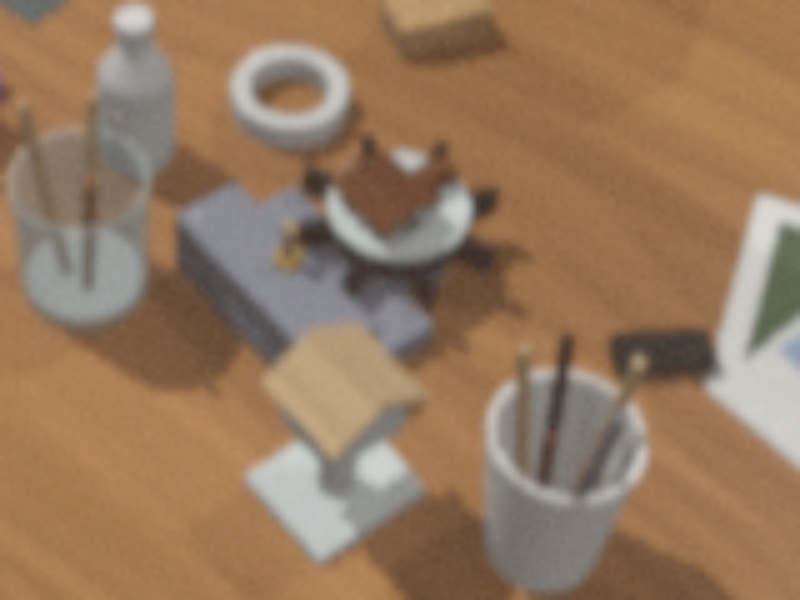

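Run:
```python
from h import *
for c,(u0,u1,v0,v1) in (('top',(180,275,160,260)),('scene',(235,320,190,250))):
  f=r.grab_frame(c);Z=f['z_map'];v,u=np.mgrid[v0:v1,u0:u1]
  pts=np.array([w(f,(a,b),Z[b,a]) for a,b in zip(u.ravel(),v.ravel())])
  col=f['image'][v0:v1,u0:u1].reshape(-1,3).astype(int)
  grey=(abs(col[:,0]-col[:,1])<30)&(col[:,2]-col[:,0]>5)&(col.sum(1)<480)
  m=grey&(pts[:,2]>.040)&(pts[:,2]<.052)
  mask=m.reshape(v.shape).astype(np.uint8);n,L,S,_=cv2.connectedComponentsWithStats(mask)
  k=1+np.argmax(S[1:,4]);m=(L==k).ravel()
  q=pts[m];q=q[:,:2]; print(c,m.sum(),pts[m,2].mean(),cv2.minAreaRect((q*1000).astype(np.float32)))
  # white plate
  white=(col.min(1)>120)&(pts[:,2]>.035)&(pts[:,2]<.047)
  q=pts[white]; q=q[np.hypot(q[:,0]-.4925,q[:,1]-.157)<.05]
  print('plate',len(q),q.mean(0),cv2.minEnclosingCircle((q[:,:2]*1000).astype(np.float32)))
  P={'top':(227.7,185.7),'scene':(268,213)}[c]
  print('pin',ray(f,P,.074))
```

```text
top 761 0.047048848048042984 ((577.7200927734375, 137.05856323242188), (123.9686508178711, 42.89912033081055), 75.4393539428711)
plate 410 [0.48665091 0.15745311 0.04191841] ((494.15362548828125, 157.73699951171875), 40.80652618408203)
pin [0.56536955 0.13733645 0.074     ]
scene 343 0.04789653965235178 ((578.6351318359375, 138.125244140625), (120.53397369384766, 43.18610763549805), 76.29232788085938)
plate 208 [0.50261747 0.170031   0.04249436] ((492.532470703125, 157.6077423095703), 41.24100875854492)
pin [0.56243293 0.13493691 0.074     ]
```

```bash
cat >> h.py <<'E'
from scipy.spatial.transform import Rotation as Ro
C=np.array([.493,.158]);YAW=np.radians(-14.2)
def cur():
    s=r.read_state();q=s['tcp_rot'];R=Ro.from_quat([q[1],q[2],q[3],q[0]]);return s,np.array(s['tool_pos']),R
def tgt(phi,rad,z):  # stand angle deg
    a=np.radians(phi)+YAW; p=np.r_[C+rad*np.array([np.cos(a),np.sin(a)]),z]
    y=np.array([-np.cos(a),-np.sin(a),0]);zz=np.array([0,0,-1.]);x=np.cross(y,zz)
    return p,Ro.from_matrix(np.c_[x,y,zz])
def row(phi,rad,z):
    s,p,R=cur();pt,Rt=tgt(phi,rad,z)
    return np.r_[(R.inv().apply(pt-p)*1000).round(1),(R.inv()*Rt).as_rotvec().round(3)].tolist()
def rows(l):
    for a in l: print(a,row(*a))
E
python3 - <<'E'
from h import *
print(cur()[1]);rows([(135,.062,.36),(135,.062,.28)])
E
```

```text
[0.16714568 0.5239614  0.40471528]
(135, 0.062, 0.36) [-375.2, -208.5, 44.7, 0.0, 0.0, 2.295]
(135, 0.062, 0.28) [-375.2, -208.5, 124.7, 0.0, 0.0, 2.295]
```

>>> apply_moves --pt "-100 -55 20 0 0 0.4 0" --pt "-190 -105 30 0 0 0.7 0" --pt "-280 -155 40 0 0 1.0 0" --pt "-375 -208 45 0 0 1.3 0" --pt "-375 -208 45 0 0 1.6 0" --pt "-375 -208 45 0 0 1.9 0" --pt "-375 -208 45 0 0 2.2 0" --pt "-375 -208 45 0 0 2.295 0" --pt "-375 -208 45 0 0 2.295 0" --pt "-375 -208 45 0 0 2.295 0" --pt "-375 -208 45 0 0 2.295 0" --pt "-375 -208 45 0 0 2.295 0" --pt "-375 -208 45 0 0 2.295 0" --pt "-375 -208 45 0 0 2.295 0" --pt "-375 -208 45 0 0 2.295 0" --pt "-375 -208 45 0 0 2.295 0" --pt "-375 -208 45 0 0 2.295 0" --pt "-375 -208 45 0 0 2.295 0" --pt "-375 -208 80 0 0 2.295 0" --pt "-375 -208 80 0 0 2.295 0" --force 20

```text
t: 4.85
tool_pos: [0.4603, 0.2115, 0.322]
tcp_rot: [0.0, 0.964, 0.266, -0.003]
force: [-1.5, 0.4, 0.8]
opening: 0.001
```

Run:
```python
from h import *
s=cur()[0];print(s['t'],s['tool_pos'],s['opening'],s['qpos'].round(2));rows([(135,.062,.25),(135,.062,.208)])
for c in ['scene','top','wrist']:
    f=r.grab_frame(c)
    if c=='scene': save('scene1',f['image'][120:312,180:436],3)
    else: save(c+'1',f['image'])
    if c=='wrist':print(-f['extrinsics'][:3,:3].T@f['extrinsics'][:3,3], [(q,proj(f,p).round()) for q,p in (('C',[*C,.041]),('tip135',[*tgt(135,.062,0)[0][:2],.037]))])
```

```text
4.85 [0.46027986 0.21150602 0.32198527] 0.0012666000291143825 [ 0.34  0.38  1.84 -0.    0.93  1.37]
(135, 0.062, 0.25) [1.1, 0.8, 72.0, -0.001, 0.005, 0.002]
(135, 0.062, 0.208) [1.3, 0.8, 114.0, -0.001, 0.005, 0.002]
[0.52997777 0.25313377 0.30547216] [('C', array([322., 191.])), ('tip135', array([253., 190.]))]
```

View pics/wrist1.png

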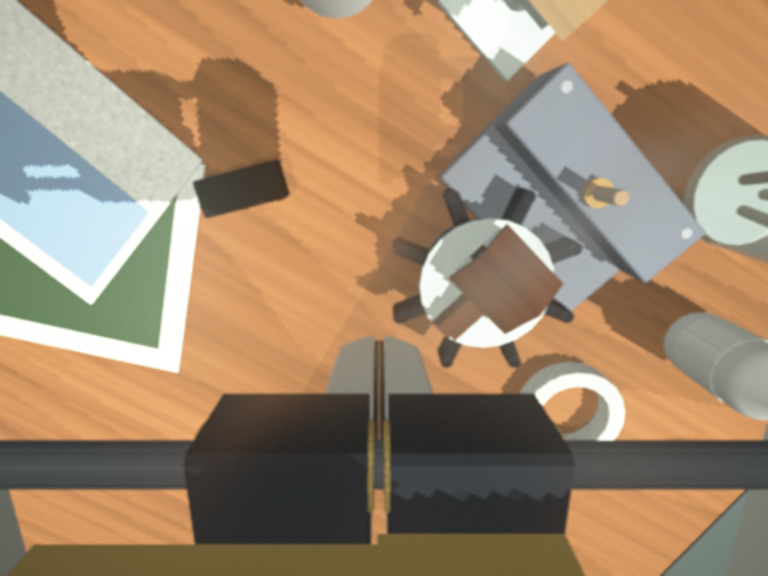

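View pics/scene1.png

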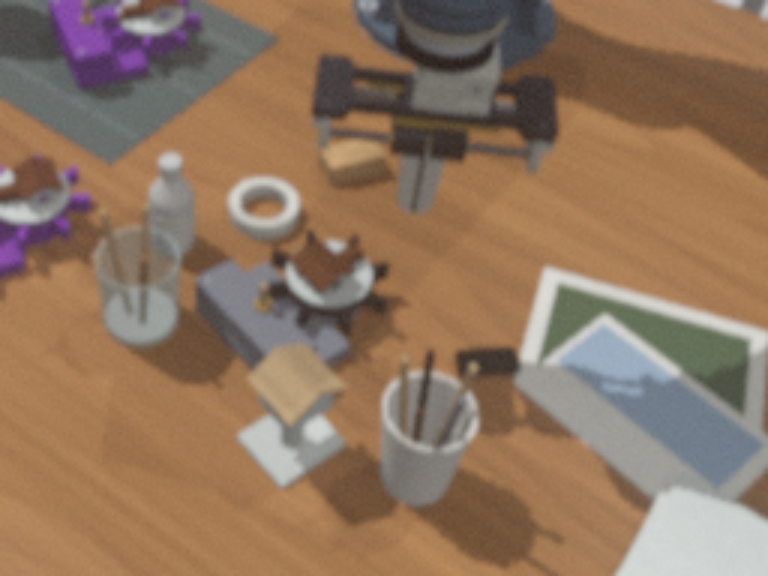

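Run:
```python
from h import *
f=r.grab_frame('wrist');rows([(135,.062,.25),(135,.062,.208)])
for k in (-4,-3,-2,0):
    a=YAW+k*np.pi/4;print(k,proj(f,[*(C+.035*np.array([np.cos(a),np.sin(a)])),.054])*1.5)
```

```text
(135, 0.062, 0.25) [-0.7, 0.5, 75.9, 0.0, -0.001, 0.001]
(135, 0.062, 0.208) [-0.7, 0.5, 117.9, 0.0, -0.001, 0.001]
-4 [442.76893871 333.92208953]
-3 [483.75093117 350.01493902]
-2 [527.05538487 334.0580994 ]
0 [535.34695931 251.57612377]
```

>>> apply_moves --pt "1 1 30 0 0.005 0 0" --pt "1 1 60 0 0.005 0 0" --pt "1 1 75 0 0.005 0 0" --pt "1 1 85 0 0.005 0 0" --pt "1 1 95 0 0.005 0 0" --pt "1 1 105 0 0.005 0 0" --pt "1 1 113 0 0.005 0 0" --pt "1 1 113 0 0.005 0 0" --pt "1 1 113 0 0.005 0 0"

```text
t: 5.95
tool_pos: [0.4627, 0.2116, 0.2119]
tcp_rot: [-0.001, 0.964, 0.266, 0.002]
force: [-0.6, 0.3, -0.7]
opening: 0.007
```

Run:
```python
from h import *
s=cur()[0];print(s['t'],s['tool_pos'],s['force'])
rows([(p,.062,.208) for p in range(138,184,3)])
f=r.grab_frame('scene');save('scene2',f['image'][160:280,220:380],5)
f=r.grab_frame('wrist');save('wrist2',f['image'])
```

```text
5.95 [0.4626521  0.2115558  0.21190143] [-0.59894672  0.30073818 -0.68368039]
(138, 0.062, 0.208) [-4.6, -0.4, 3.9, 0.0, -0.005, -0.052]
(141, 0.062, 0.208) [-7.9, -0.1, 3.9, 0.0, -0.005, -0.104]
(144, 0.062, 0.208) [-11.1, 0.3, 3.8, 0.0, -0.005, -0.157]
(147, 0.062, 0.208) [-14.3, 0.9, 3.8, 0.001, -0.005, -0.209]
(150, 0.062, 0.208) [-17.4, 1.7, 3.8, 0.001, -0.005, -0.262]
(153, 0.062, 0.208) [-20.5, 2.6, 3.8, 0.001, -0.005, -0.314]
(156, 0.062, 0.208) [-23.6, 3.7, 3.8, 0.001, -0.005, -0.366]
(159, 0.062, 0.208) [-26.6, 4.9, 3.8, 0.001, -0.005, -0.419]
(162, 0.062, 0.208) [-29.5, 6.3, 3.8, 0.001, -0.005, -0.471]
(165, 0.062, 0.208) [-32.4, 7.8, 3.7, 0.001, -0.005, -0.523]
(168, 0.062, 0.208) [-35.1, 9.5, 3.7, 0.001, -0.005, -0.576]
(171, 0.062, 0.208) [-37.8, 11.4, 3.7, 0.002, -0.005, -0.628]
(174, 0.062, 0.208) [-40.4, 13.3, 3.7, 0.002, -0.005, -0.68]
(177, 0.062, 0.208) [-42.9, 15.5, 3.7, 0.002, -0.005, -0.733]
(180, 0.062, 0.208) [-45.2, 17.7, 3.7, 0.002, -0.005, -0.785]
(183, 0.062, 0.208) [-47.5, 20.0, 3.7, 0.002, -0.005, -0.838]
```

View pics/wrist2.png

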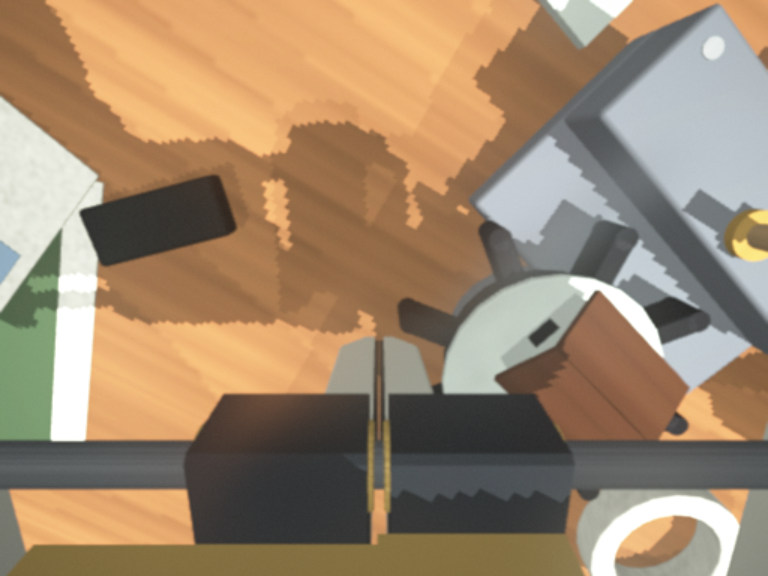

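View pics/scene2.png

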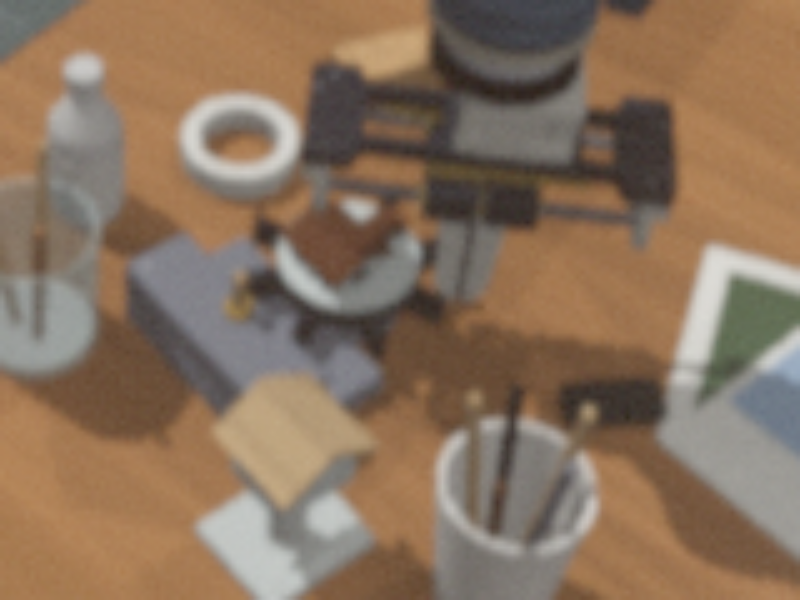

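>>> apply_moves --pt "-4.6 -0.4 4 0 -0.004 -0.052 0" --pt "-8 0 4 0 -0.004 -0.104 0" --pt "-11 0.3 4 0 -0.004 -0.157 0" --pt "-14.3 0.9 4 0 -0.004 -0.209 0" --pt "-17.4 1.7 4 0 -0.004 -0.262 0" --pt "-20.5 2.6 4 0 -0.004 -0.314 0" --pt "-23.6 3.7 4 0 -0.004 -0.366 0" --pt "-26.6 4.9 4 0 -0.004 -0.419 0" --pt "-29.5 6.3 4 0 -0.004 -0.471 0" --pt "-32.4 7.8 4 0 -0.004 -0.523 0" --pt "-35.1 9.5 4 0 -0.004 -0.576 0" --pt "-37.8 11.4 4 0 -0.004 -0.628 0" --pt "-40.4 13.3 4 0 -0.004 -0.68 0" --pt "-42.9 15.5 4 0 -0.004 -0.733 0" --pt "-45.2 17.7 4 0 -0.004 -0.785 0" --pt "-45.2 17.7 4 0 -0.004 -0.785 0" --pt "-45.2 17.7 4 0 -0.004 -0.785 0"

```text
t: 7.75
tool_pos: [0.4329, 0.1732, 0.2078]
tcp_rot: [0.001, 0.79, 0.614, 0.001]
force: [0.6, 0.1, 0.0]
opening: 0.0
```

Run:
```python
from h import *
s=cur()[0];print(s['t'],s['tool_pos'],s['force'])
rows([(p,.062,.208) for p in (180,)])
f=r.grab_frame('scene');save('scene3',f['image'][160:280,220:380],5)
f=r.grab_frame('wrist');save('wrist3',f['image'])
```

```text
7.75 [0.43293861 0.17323995 0.20779755] [0.63088483 0.1216904  0.01869949]
(180, 0.062, 0.208) [-0.0, -0.0, -0.2, 0.003, -0.0, -0.002]
```

View pics/wrist3.png

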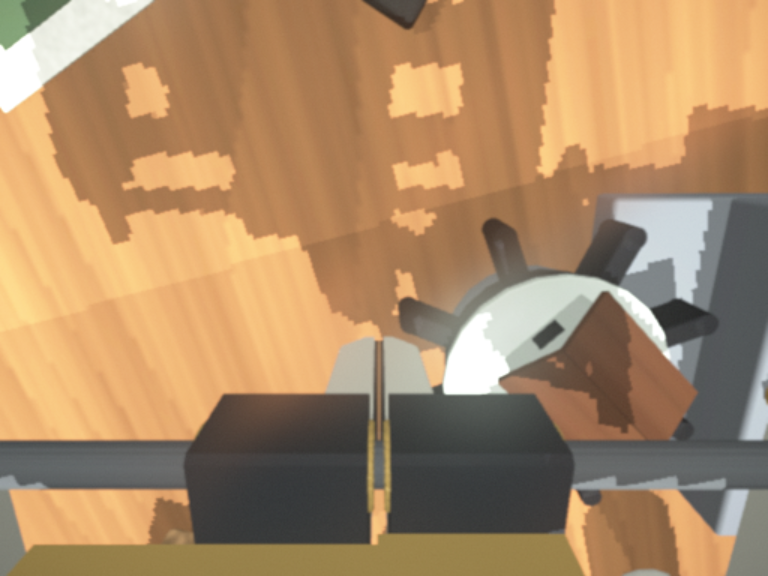

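View pics/scene3.png

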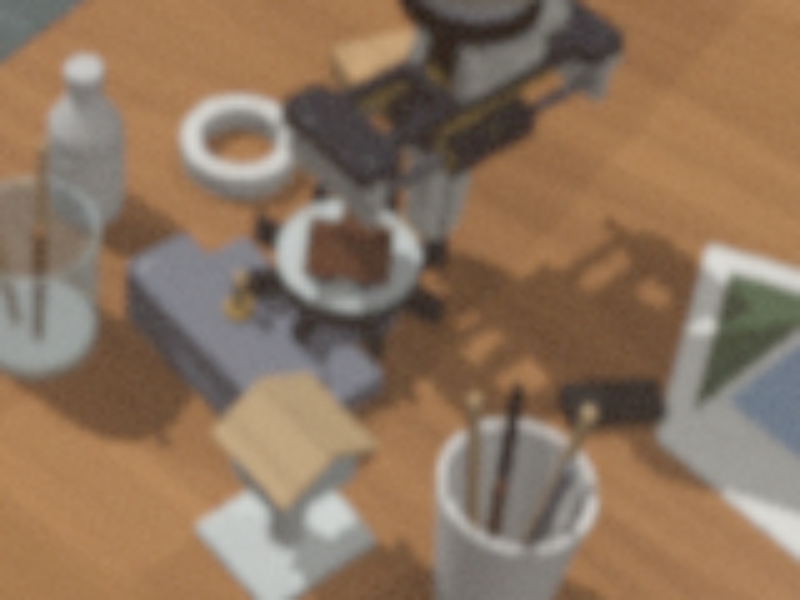

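Run:
```python
from h import *
f=r.grab_frame('scene')
for uv in [(293,200),(291,197),(294,202),(339,177),(290,209),(306,201),(340,173)]:
    print(uv,w(f,uv).round(3))
rows([(p,.062,.208) for p in range(183,226,3)])
```

```text
(293, 200) [0.524 0.183 0.126]
(291, 197) [0.528 0.178 0.137]
(294, 202) [0.523 0.186 0.12 ]
(339, 177) [0.363 0.225 0.117]
(290, 209) [0.506 0.167 0.065]
(306, 201) [0.445 0.18  0.056]
(340, 173) [0.361 0.225 0.131]
(183, 0.062, 0.208) [-3.3, 0.1, -0.4, 0.002, -0.0, -0.053]
(186, 0.062, 0.208) [-6.6, 0.4, -0.4, 0.002, 0.0, -0.106]
(189, 0.062, 0.208) [-9.8, 0.8, -0.4, 0.002, 0.0, -0.158]
(192, 0.062, 0.208) [-13.0, 1.4, -0.4, 0.002, 0.0, -0.21]
(195, 0.062, 0.208) [-16.1, 2.2, -0.4, 0.002, 0.0, -0.263]
(198, 0.062, 0.208) [-19.2, 3.1, -0.4, 0.002, 0.0, -0.315]
(201, 0.062, 0.208) [-22.3, 4.2, -0.4, 0.002, 0.0, -0.368]
(204, 0.062, 0.208) [-25.3, 5.4, -0.4, 0.002, 0.0, -0.42]
(207, 0.062, 0.208) [-28.2, 6.8, -0.4, 0.002, 0.0, -0.472]
(210, 0.062, 0.208) [-31.1, 8.4, -0.4, 0.002, 0.001, -0.525]
(213, 0.062, 0.208) [-33.8, 10.1, -0.4, 0.002, 0.001, -0.577]
(216, 0.062, 0.208) [-36.5, 11.9, -0.4, 0.002, 0.001, -0.629]
(219, 0.062, 0.208) [-39.1, 13.9, -0.4, 0.002, 0.001, -0.682]
(222, 0.062, 0.208) [-41.6, 16.0, -0.4, 0.002, 0.001, -0.734]
(225, 0.062, 0.208) [-43.9, 18.2, -0.3, 0.002, 0.001, -0.786]
```

>>> apply_moves --pt "-3.3 0.1 0 0.002 0 -0.053 0" --pt "-6.6 0.4 0 0.002 0 -0.106 0" --pt "-9.8 0.8 0 0.002 0 -0.158 0" --pt "-13 1.4 0 0.002 0 -0.21 0" --pt "-16.1 2.2 0 0.002 0 -0.263 0" --pt "-19.2 3.1 0 0.002 0 -0.315 0" --pt "-22.3 4.2 0 0.002 0 -0.368 0" --pt "-25.3 5.4 0 0.002 0 -0.42 0" --pt "-28.2 6.8 0 0.002 0 -0.472 0" --pt "-31.1 8.4 0 0.002 0 -0.525 0" --pt "-33.8 10.1 0 0.002 0 -0.577 0" --pt "-36.5 11.9 0 0.002 0 -0.629 0" --pt "-39.1 13.9 0 0.002 0 -0.682 0" --pt "-41.6 16 0 0.002 0 -0.734 0" --pt "-44 18.2 0 0.002 0 -0.786 0" --pt "-44 18.2 0 0.002 0 -0.786 0" --pt "-44 18.2 0 0.002 0 -0.786 0"

```text
t: 9.6
tool_pos: [0.4396, 0.1261, 0.2075]
tcp_rot: [0.0, 0.495, 0.869, -0.0]
force: [0.8, -0.5, -0.3]
opening: 0.003
```

Run:
```python
from h import *
s=cur()[0];print(s['t'],s['tool_pos'],s['force'],s['qpos'].round(2))
rows([(225,.062,.208),(225,.085,.208),(225,.085,.29),(135,.085,.29),(135,.062,.29),(135,.062,.208)])
f=r.grab_frame('wrist');save('wrist4',f['image'])
```

```text
9.6 [0.43963977 0.12613769 0.20754939] [ 0.83126292 -0.54290998 -0.25801195] [ 0.18  0.52  2.02 -0.    0.6  -0.36]
(225, 0.062, 0.208) [0.0, 0.1, -0.5, -0.0, 0.001, -0.002]
(225, 0.085, 0.208) [0.0, -22.9, -0.4, -0.0, 0.001, -0.002]
(225, 0.085, 0.29) [-0.0, -22.9, -82.4, -0.0, 0.001, -0.002]
(135, 0.085, 0.29) [85.1, 62.0, -82.5, 0.0, 0.001, 1.569]
(135, 0.062, 0.29) [62.1, 62.0, -82.5, 0.0, 0.001, 1.569]
(135, 0.062, 0.208) [62.1, 62.1, -0.5, 0.0, 0.001, 1.569]
```

View pics/wrist4.png

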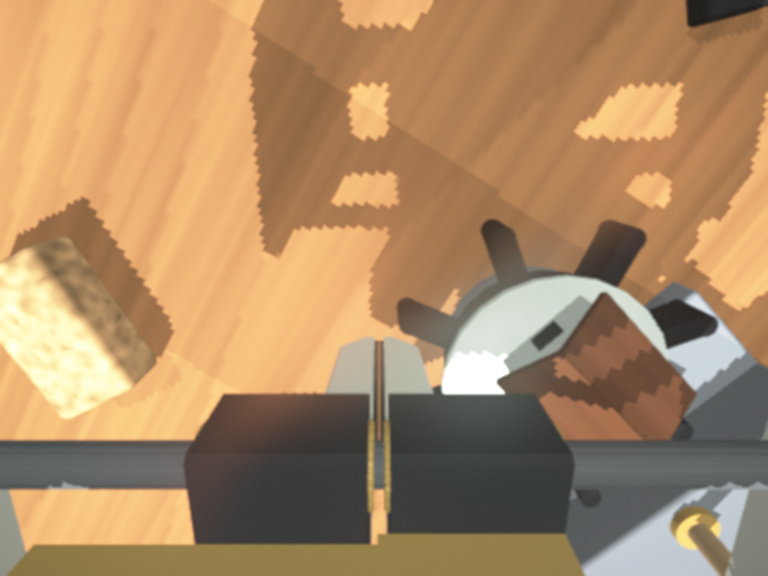

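>>> apply_moves --pt "0 0 -40 0 0 0 0" --pt "0 0 -83 0 0 0 0" --pt "0 -20 -83 0 0 0.14 0" --pt "10 -15 -83 0 0 0.28 0" --pt "20 -5 -83 0 0 0.42 0" --pt "30 5 -83 0 0 0.56 0" --pt "40 15 -83 0 0 0.7 0" --pt "50 27 -83 0 0 0.84 0" --pt "60 40 -83 0 0 0.98 0" --pt "70 50 -83 0 0 1.12 0" --pt "70 62 -83 0 0 1.26 0" --pt "65 62 -83 0 0 1.4 0" --pt "62 62 -83 0 0 1.5 0" --pt "62 62 -83 0 0 1.569 0" --pt "62 62 -83 0 0 1.569 0" --pt "62 62 -83 0 0 1.569 0" --pt "62 62 -83 0 0 1.569 0" --pt "62 62 -83 0 0 1.569 0"

```text
t: 11.45
tool_pos: [0.4611, 0.2112, 0.2905]
tcp_rot: [0.0, 0.964, 0.267, -0.0]
force: [0.3, 0.0, 0.0]
opening: 0.005
```

Run:
```python
from h import *
s=cur()[0];print(s['t'],s['tool_pos'],s['force'],s['qpos'].round(2))
rows([(135,.062,.208)])
f=r.grab_frame('wrist');save('wrist5',f['image'])
for k in (-3,-2,-1,0):
    a=YAW+k*np.pi/4;print(k,proj(f,[*(C+.035*np.array([np.cos(a),np.sin(a)])),.054])*1.5)
print(proj(f,[*C,.041])*1.5)
```

```text
11.45 [0.46108031 0.21118457 0.29048831] [0.27816011 0.0493743  0.01071472] [ 0.34  0.43  1.86 -0.    0.85  1.37]
(135, 0.062, 0.208) [0.2, -0.0, 82.5, 0.001, 0.0, 0.003]
-3 [497.16583394 377.06954753]
-2 [546.81397105 359.26880096]
-1 [572.70033065 314.11093916]
0 [557.86220956 265.95068618]
[496.21803179 305.27437279]
```

View pics/wrist5.png

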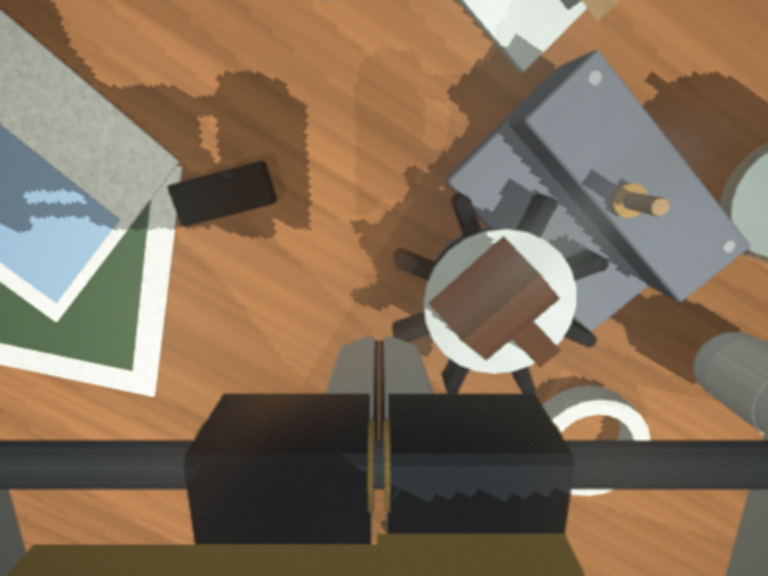

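The wrist view shows the porch end at about (545,352), which matches the −2-click prediction of (547,359). Two more clicks are needed.

>>> apply_moves --pt "0 0 30 0 0 0 0" --pt "0 0 50 0 0 0 0" --pt "0 0 60 0 0 0 0" --pt "0 0 70 0 0 0 0" --pt "0 0 78 0 0 0 0" --pt "0 0 82.5 0 0 0 0" --pt "0 0 82.5 0 0 0 0" --pt "0 0 82.5 0 0 0 0"

```text
t: 12.3
tool_pos: [0.4613, 0.2111, 0.2083]
tcp_rot: [0.0, 0.964, 0.267, 0.0]
force: [-0.1, 1.0, 0.2]
opening: 0.006
```

>>> apply_moves --pt "-3.3 0.1 0 0 0 -0.053 0" --pt "-6.6 0.4 0 0 0 -0.106 0" --pt "-9.8 0.8 0 0 0 -0.158 0" --pt "-13 1.4 0 0 0 -0.21 0" --pt "-16.1 2.2 0 0 0 -0.263 0" --pt "-19.2 3.1 0 0 0 -0.315 0" --pt "-22.3 4.2 0 0 0 -0.368 0" --pt "-25.3 5.4 0 0 0 -0.42 0" --pt "-28.2 6.8 0 0 0 -0.472 0" --pt "-31.1 8.4 0 0 0 -0.525 0" --pt "-33.8 10.1 0 0 0 -0.577 0" --pt "-36.5 11.9 0 0 0 -0.629 0" --pt "-39.1 13.9 0 0 0 -0.682 0" --pt "-41.6 16 0 0 0 -0.734 0" --pt "-44 18.2 0 0 0 -0.786 0" --pt "-44 18.2 0 0 0 -0.786 0" --pt "-44 18.2 0 0 0 -0.786 0"

```text
t: 14.0
tool_pos: [0.4329, 0.1729, 0.2084]
tcp_rot: [0.0, 0.789, 0.615, 0.0]
force: [0.1, -0.4, 0.2]
opening: 0.003
```

Run:
```python
from h import *
s=cur()[0];print(s['t'],s['tool_pos'],s['force'],s['qpos'].round(2))
rows([(180,.062,.208),(225,.062,.208)])
f=r.grab_frame('wrist');save('wrist6',f['image'])
```

```text
14.0 [0.43289573 0.17291247 0.20837507] [ 0.05600695 -0.37856488  0.18624284] [ 0.28  0.52  2.   -0.    0.62  0.53]
(180, 0.062, 0.208) [0.3, -0.1, 0.4, 0.001, 0.0, 0.001]
(225, 0.062, 0.208) [-43.6, 18.0, 0.4, 0.001, 0.001, -0.784]
```

View pics/wrist6.png

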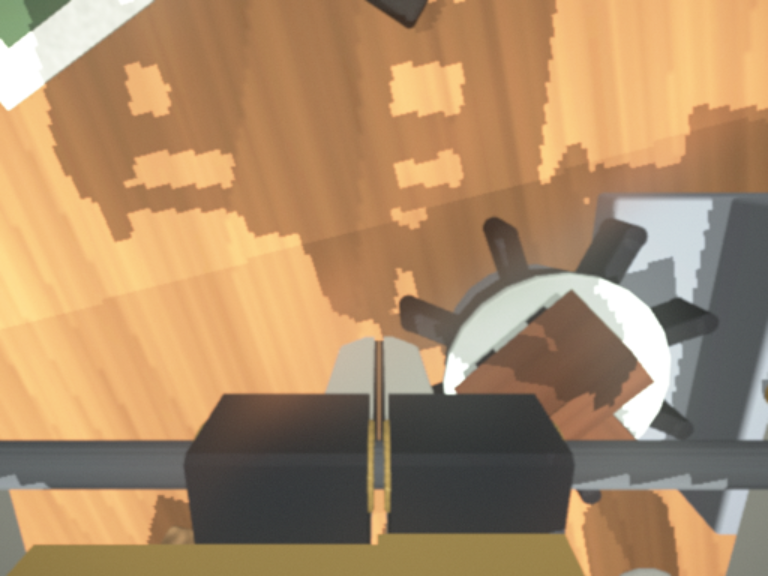

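>>> apply_moves --pt "-3.3 0.1 0 0 0 -0.053 0" --pt "-6.6 0.4 0 0 0 -0.106 0" --pt "-9.8 0.8 0 0 0 -0.158 0" --pt "-13 1.4 0 0 0 -0.21 0" --pt "-16.1 2.2 0 0 0 -0.263 0" --pt "-19.2 3.1 0 0 0 -0.315 0" --pt "-22.3 4.2 0 0 0 -0.368 0" --pt "-25.3 5.4 0 0 0 -0.42 0" --pt "-28.2 6.8 0 0 0 -0.472 0" --pt "-31.1 8.4 0 0 0 -0.525 0" --pt "-33.8 10.1 0 0 0 -0.577 0" --pt "-36.5 11.9 0 0 0 -0.629 0" --pt "-39.1 13.9 0 0 0 -0.682 0" --pt "-41.6 16 0 0 0 -0.734 0" --pt "-43.7 18 0 0 0 -0.784 0" --pt "-43.7 18 0 0 0 -0.784 0" --pt "-43.7 18 0 0 0 -0.784 0"

```text
t: 15.75
tool_pos: [0.4396, 0.1262, 0.2081]
tcp_rot: [0.0, 0.494, 0.869, -0.0]
force: [-1.6, 0.5, 0.3]
opening: 0.009
```

>>> apply_moves --pt "0 0 -30 0 0 0 0" --pt "0 0 -70 0 0 0 0" --pt "0 0 -110 0 0 0 0" --pt "0 -50 -140 0 0 0 0" --pt "0 -100 -150 0 0 0 0" --pt "0 -100 -150 0 0 0 0" --pt "0 -100 -150 0 0 0 0" --pt "0 -100 -150 0 0 0 0"

```text
t: 16.55
tool_pos: [0.3545, 0.0751, 0.3581]
tcp_rot: [0.001, 0.494, 0.87, -0.0]
force: [0.7, 0.2, -0.7]
opening: 0.002
```

Run:
```python
from h import *
s=cur()[0];print(s['t'],s['tool_pos'],s['force'],abs(s['qvel']).max())
f=r.grab_frame('top');save('top7',f['image'][150:270,150:310],5)
for n,k in (('-1',-1),('0',0),('+1',1)):
    a=YAW+k*np.pi/4;print(n,(proj(f,[*(C+.035*np.array([np.cos(a),np.sin(a)])),.054])-150)*5)
f=r.grab_frame('scene');save('scene7',f['image'][160:280,220:380],5)
```

```text
16.55 [0.35446784 0.07513672 0.3581314 ] [ 0.6837275   0.19327997 -0.72564937] 0.025331015505230845
-1 [410.97135988 297.94104926]
0 [365.78217407 265.40334154]
+1 [310.27145343 274.23466506]
```

View pics/top7.png

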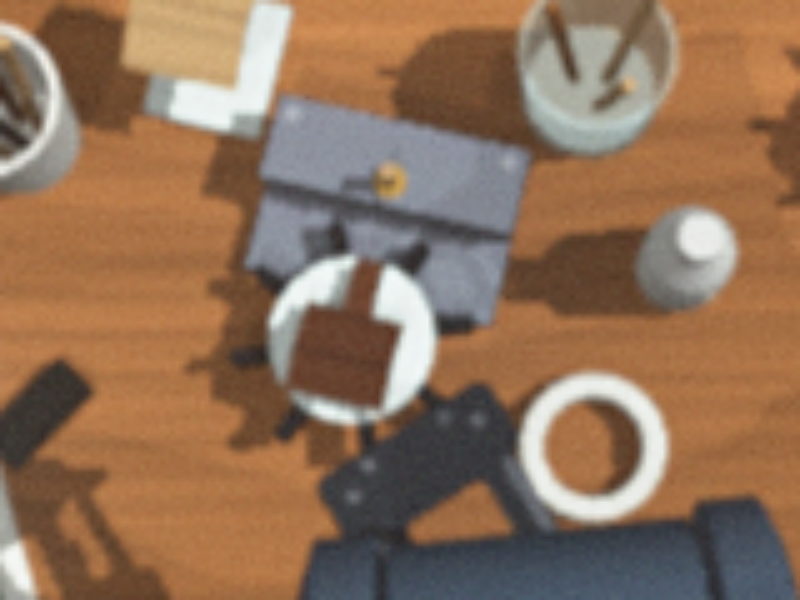

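View pics/scene7.png

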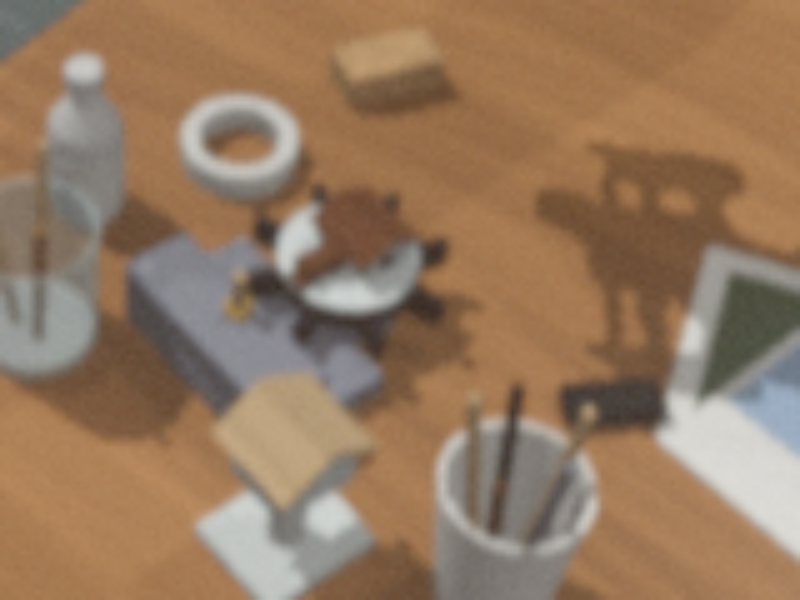

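The porch end shows at (368,265) in the top view, against a predicted (366,265) for click 0. It points at the pin, the neighbouring objects are where they were, and the gripper is clear. I'm handing in.

```bash
python3 -c "
from cell import r
print(r.hand_in())"
```

```text
the job is handed in; nothing more can be done
None
```

The porch now points straight at the pin. The wheel started four clicks short, and I turned it anticlockwise one click at a time with the closed fingertips. I made two strokes of two clicks each and then lifted the gripper clear.

- **Porch position:** the last top picture shows its end at (368,265) in the enlarged view. The prediction for the pin click was (366,265).
- **Wheel at rest:** the lobes sit in their rest positions. I judged this from the pictures, as the joint angle itself cannot be read.
- **Surroundings:** all seven bystanders look unmoved; I compared the pictures by eye and measured no distances. The gripper stayed clear of the house throughout, by the pictures and a depth check at one pose.
- **Force and time:** force readings between moves stayed under 2 N, and the job took about 17 s.

No check failed. The only disagreement was a few millimetres between the two cameras on the pin's and wheel axis's position, which did not affect the result.

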